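Raise the desk riser's shelf to the next rung

ROBOT

A 6-joint arm with a two-finger parallel gripper is mounted at the origin on the work surface. World frame = base frame: x ahead of the robot, y to its left, z up, the work surface at z = 0. Lengths are in m, angles in rad, forces in N, time in s.
With the tool pointing down it reaches from about 0.35 to 0.775 m from the base axis. Payload 7.3 kg.
Tool frame: the origin (TCP) lies on the centre line of the jaws, within the pads' length; the fingertips stand tip_reach ahead of it and the grasp point (between the pads) lies 6 mm ahead of it (tip_reach is the distance from the TCP to the fingertips, in m); x points along the fingers, y is the direction in which the jaws open and shut, and the axes are right-handed (so a half turn about x gives the same grasp; the last joint's range is limited). The gripper opens to 92 mm and grips with 3 to 60 N. Pads are 19 mm wide; open, the fingers measure 130 mm over their backs; the gripper's body (75 mm by 190 mm) begins 47 mm behind the grasp point.
Start: joints at [-1.417, 0.342, 1.524, -0, 1.275, -0.146], TCP at [0.155, -0.502, 0.252] pointing down, gripper open.
Joint ranges: [-2.53, 2.53], [-0.77, 2.02], [0.04, 2.7], [-1, 4.14], [0.28, 2.66], [-3.11, 3.11]. Speed limits (rad/s): [2.57, 2.57, 3.14, 3.14, 3.14, 3.14].

INTERFACE

Orientations are given as [roll, pitch, yaw] about the fixed x, y, z axes, in that order (R = Rz(yaw) Ry(pitch) Rx(roll)).
In Python, from cell import observe, read_camera, get_calibration, hand_in, tip_reach gives the robot as it stands. The module is installed in compiled form; this text tells all that it offers.
- The arm moves only by the shell command python3 -m crank 'ROWS' [FORCE]. ROWS is JSON, a list of rows, each an object of numbers: "fingers": the opening, from -1 (shut) to 1 (fully open); "tx", "ty", "tz": the shift along the tool's x, y, z in units of 40 mm (1.0 is 40 mm); "roll": the turn about the tool's x in units of 10 degrees (1.0 is 10 degrees). In form: [{"fingers": .., "tx": .., "ty": .., "tz": .., "roll": ..}, ...]. A call has exactly 8 rows; each row is the pose to reach, as a shift and turn from the pose commanded when the call began, along the tool's axes at that moment; what a row does not reach only later rows make up. A row lasts 1/8 s, in which the tool goes at most 62.5 mm and 10.7 degrees, less where a joint would pass 70% of its speed; a pose out of reach is approached as far as the arm can. A call with a gripper value outside its range is refused whole. The fingers move at their own pace and stop on an object; FORCE is the grip in N (left out, the last holds). Time passes only in rows, so rows that repeat a pose let the fingers close, or fill a call up. It gives the time, the measured TCP pose, the force and the opening at its end, in the units of the state.
- observe(): the state, without advancing time (a new reading comes with each control period).
- read_camera(name): name is "scene" or "top" or "wrist"; returns (picture, depth): 400x640x3 uint8, red, green, blue; 400x640 float32, m along the optical axis (not along the pixel's ray), 0 where there is no reading.
- get_calibration(name): a dict with "vertical_fov" (degrees; the focal length in pixels is half the picture's height over the tangent of half this angle, whatever the lens; pixels are square), "cx", "cy" (the principal point, pixels), "pose" (4x4, takes a point from camera to world coordinates); the wrist camera has in their place "T_tool_cam" (4x4, takes a point from camera to tool coordinates, whose origin is the TCP and whose axes are the tool frame's). Camera axes: x right, y down, z forward; pixel columns grow to the right and rows downward; lengths in m; the calibration is good to about 2 mm. A picture is of the moment at which its call begins: read the wrist's pose just before it. get_calibration takes no time and is no camera call.
- hand_in(): hands the job in, once; it reports no verdict.
The state is a dict: "time": time; "qpos": joint angles; "qvel": joint speeds; "joint_efforts": joint torques, N m; "tool_pos": TCP position; "tool_rot": TCP orientation; "contact_force": force on the tool from outside, world axes, zero at the start; "torque": the same for the moment, N m; "opening": finger opening in m.
Only numpy, scipy, OpenCV 4.12 (cv2) and the standard library are available. Lean on these libraries where they do the work, as an engineer would, in place of code of your own. Each camera call takes 0.05 s, during which the arm holds its last target. There are 200 camera calls.

TASK

Lift the shelf of the desk riser by its blue handle until the orange pawl behind it has ridden right past the rung above and tipped back up, then lower it gently until the pawl sits on that rung and carries the shelf, and let go. Feel for it: do not heave against the red stops, push the seated shelf down or let it drop, keep the small drive lying on the shelf, and leave the mug, mouse and disk where they are.

Things in the scene. Friction and masses are not known exactly. Their poses are not given: they have to be found in the camera images.
- riser: the riser's fixed frame: grey base plate 240 x 170 x 12 mm, bolted to the desk, with two aluminium uprights, 200 mm tall, at its far end. Origin on the desk midway between the uprights, 22 mm beyond the handle; z up, x pointing away from the robot, y along the rungs.
- shelf (a joint): height of the moving shelf above its parked rest, in m: 0 at the start, grows upward. It slides straight up with little friction, weighs 0.5 to 0.9 kg with pawl and drive, and falls back if let go before the pawl sits on the rung. It will sit somewhere between 0.030 and 0.062 (not measured: to be felt, as the weight leaves the hand). Falling faster than 0.2 m/s counts as dropping.
- handle (a point): centre of the blue handle bar at the very top of the moving shelf: 16 mm square, 100 mm long along the riser's y, 248 mm above the desk when parked; it rises with the shelf. Two thin stems (8 x 10 mm, 30 mm either side of the centre) hang from it: grip it from above at its centre, across the riser's x. 40 mm are free under it when parked, nothing stands above it.
- shelf_top (a point): centre of the upper face of the white shelf board where the drive lies, 115 mm from the uprights on the robot's side, 48 mm above the desk when parked; board 150 x 130 x 6 mm with 10 mm raised edges
- ssd_mid (a point): centre of the small aluminium drive, 100 x 70 x 10 mm, lying loose on the shelf; it must stay lying there (within 20 mm of its place on it)
- mug: blue mug, 80 mm across, 95 mm high, standing on the desk beside the riser; origin at the centre of its foot. Leave alone
- mouse: black computer mouse, 105 x 60 x 30 mm, on the desk behind the riser; origin under its centre. Leave alone
- disk: bare hard disk, 147 x 102 x 26 mm, on the desk beside the riser; origin under its centre. Leave alone
- frame_top (a point): point midway between the tops of the uprights, 200 mm up. Below it, between them, is a steel strip of rungs (12 mm thick) with two red stop blocks. The strip is clamped at a height that differs by up to 32 mm from time to time and is not measured; rung and stops shift together. Rung and stops are rigid: more than 30 N on them counts as heaving or pushing down.
- pawl_pivot (a point): pivot of the orange pawl on the moving shelf, 70 mm up when parked. Its weighted tail tips the nose up. Going up, the rung pushes the nose down (drag 1 N or less); it snaps past when the shelf is 16 mm above the height where it will then sit. The red stops halt the shelf 22 mm above that sitting height, felt as a sudden rise of the pull. Lowered too soon, the shelf goes back to 0.
There are look-alikes about, which are no part of the job. What is shaped like the part that bears ssd_mid but pink or turquoise is not meant.

How it is judged:
By the outcome, as a careful person would: the job done as asked, in the order asked, and still so for the second after the job is handed in, with the robot touching nothing.
It also fails if it takes over 45 s, if anything falls off the work surface, if the arm or the gripper's body presses on something with over 40 N, if the wrist force passes 120 N, or if a joint passes its speed limit or range.

## Working session

There is one attempt and no reset: what is moved stays moved. The work goes in short steps, Python scripts to look and compute and a shell command to move; the robot and the scene stay as the last step left them, time stands still between calls to the robot, and variables do not carry over. Pictures are saved under pics/ and viewed, about 8 in all and at most 12, crops included, and the job is handed in when it is done.

```bash
mkdir -p pics; cat > h.py <<'E'
import numpy as np, cv2
from cell import *
from scipy.spatial.transform import Rotation as R
def toolT(s):
    T=np.eye(4); r=np.array(s['tool_rot'],float)
    T[:3,:3]=R.from_euler('xyz',r).as_matrix() if r.size==3 else (r if r.shape==(3,3) else R.from_quat(r).as_matrix())
    T[:3,3]=s['tool_pos']; return T
def look(name):
    s=observe(); p,d=read_camera(name); c=get_calibration(name)
    T=c['pose'] if name!='wrist' else toolT(s)@np.array(c['T_tool_cam'])
    f=p.shape[0]/2/np.tan(np.radians(c['vertical_fov'])/2)
    v,u=np.mgrid[:p.shape[0],:p.shape[1]]
    P=np.stack([(u-c['cx'])/f*d,(v-c['cy'])/f*d,d],-1)
    W=P@np.array(T)[:3,:3].T+np.array(T)[:3,3]; W[d==0]=np.nan
    return p,d,W,s
def save(n,p): cv2.imwrite('pics/'+n,p[...,::-1])
E
python3 - <<'E'
from h import *
np.set_printoptions(precision=4,suppress=True)
s=observe(); print(s); print(tip_reach)
for n in('scene','top'):
    p,d,W,_=look(n); save(n+'1.png',p); np.savez('/tmp/'+n,p=p,W=W)
    c=get_calibration(n); print(n,c)
E
```

```text
{'time': 0.0, 'qpos': array([-1.417 ,  0.3427,  1.525 , -0.    ,  1.2754, -0.146 ]), 'qvel': array([-0.0005, -0.002 , -0.0005, -0.0009,  0.0003, -0.0007]), 'joint_efforts': array([  0.0033, -43.1232, -24.4218,   0.072 ,   0.056 ,  -0.0001]), 'tool_pos': array([ 0.155 , -0.5012,  0.251 ]), 'tool_rot': array([-1.7107,  1.5692,  1.7307]), 'contact_force': array([0.0191, 0.367 , 0.1828]), 'torque': array([-0.0073,  0.034 , -0.0024]), 'opening': 0.0916001127146381}
0.025
scene {'vertical_fov': 44.688075055672925, 'cx': 323.7781301180363, 'cy': 194.75361886357032, 'pose': array([[ 0.1141,  0.5853, -0.8028,  1.7036],
       [ 0.9934, -0.0552,  0.101 , -0.2161],
       [ 0.0148, -0.809 , -0.5877,  1.0564],
       [ 0.    ,  0.    ,  0.    ,  1.    ]])}
top {'vertical_fov': 46.22904759418804, 'cx': 317.99873356200766, 'cy': 199.46376247609183, 'pose': array([[ 0.0255, -0.9903,  0.1363,  0.3182],
       [-0.9996, -0.0264, -0.0048, -0.0579],
       [ 0.0083, -0.1362, -0.9906,  1.5878],
       [ 0.    ,  0.    ,  0.    ,  1.    ]])}
```

View pics/scene1.png

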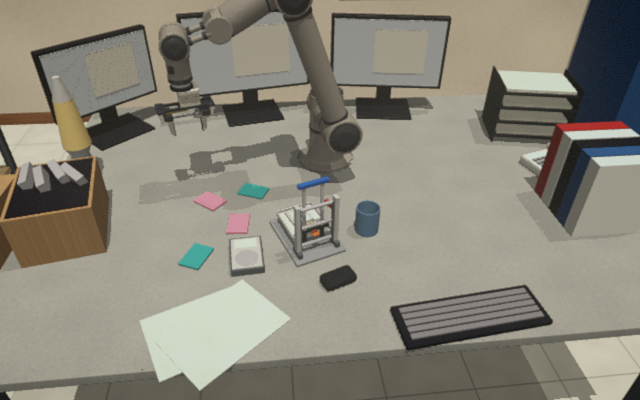

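View pics/top1.png

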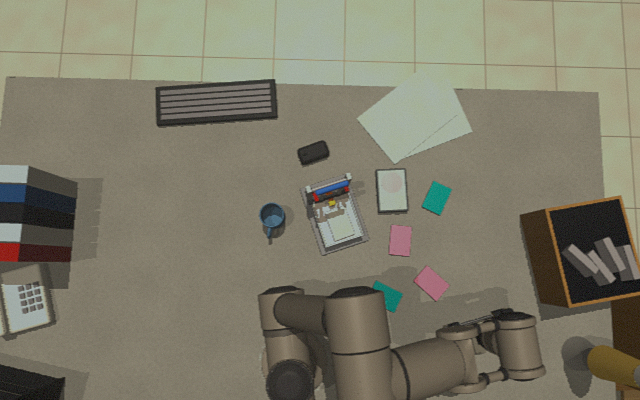

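The scene view shows the riser at about (310,230), with the blue handle at (313,183), the mug at (367,218), the mouse at (338,278) and the disk at (246,255). The top view shows the handle at (332,188), between the mug (272,217) and the disk (392,190). I'll measure the handle in both views.

```bash
cat > m.py <<'E'
from h import *
np.set_printoptions(precision=4,suppress=True)
def blue(p,W,box=None):
    h=cv2.cvtColor(p,cv2.COLOR_RGB2HSV); m=(h[...,0]>104)&(h[...,0]<125)&(h[...,1]>150)&(h[...,2]>60)
    if box: b=np.zeros_like(m); b[box[1]:box[3],box[0]:box[2]]=1; m&=b
    return m
def bar(p,W,box=None):
    m=blue(p,W,box); q=W[m]; q=q[np.isfinite(q[:,2])]
    z=np.median(q[:,2]); q=q[(abs(q[:,2]-z)<.03)]
    zt=np.percentile(q[:,2],90); t=q[q[:,2]>zt-.006]
    (c,wh,a)=cv2.minAreaRect((t[:,:2]*1000).astype(np.float32))
    w,v=np.linalg.eigh(np.cov(t[:,:2].T)); l=v[:,1]
    print('n',len(q),len(t),'z',q[:,2].min(),zt,'rect',c,wh,a,'mean',t.mean(0),'axis deg',np.degrees(np.arctan2(l[1],l[0]))%180)
    v,u=np.nonzero(m); print('px',u.mean(),v.mean(),u.min(),u.max(),v.min(),v.max())
E
python3 - <<'E'
from m import *
for n,b in(('scene',(290,170,340,200)),('top',(300,170,365,210))):
    z=np.load('/tmp/%s.npz'%n); bar(z['p'],z['W'],b)
T=toolT(observe()); print(T)
E
```

```text
n 99 80 z 0.24547329684447272 0.2579676895189876 rect (542.91064453125, -102.03446960449219) (12.541988372802734, 95.51445770263672) 20.70562744140625 mean [ 0.5423 -0.101   0.2561] axis deg 109.96552884489589
px 313.73737373737373 181.7171717171717 298 328 177 187
n 149 121 z 0.24898131165132753 0.2588881817063914 rect (538.04052734375, -102.56387329101562) (14.245101928710938, 93.79402160644531) 20.273317337036133 mean [ 0.5378 -0.1017  0.2563] axis deg 109.9203671565806
px 331.62 187.34666666666666 316 347 181 194
[[-0.0002  0.2953 -0.9554  0.155 ]
 [ 0.0013 -0.9554 -0.2953 -0.5012]
 [-1.     -0.0013 -0.0002  0.2511]
 [ 0.      0.      0.      1.    ]]
```

```bash
python3 -m crank '[{"fingers":1,"tx":-0.4,"ty":-0.5,"tz":-0.9,"roll":-1.04},{"fingers":1,"tx":-0.9,"ty":-1.2,"tz":-2.2,"roll":-2.08},{"fingers":1,"tx":-1.3,"ty":-1.9,"tz":-3.5,"roll":-3.12},{"fingers":1,"tx":-1.7,"ty":-2.6,"tz":-4.8,"roll":-4.16},{"fingers":1,"tx":-2.1,"ty":-3.3,"tz":-6.0,"roll":-5.2},{"fingers":1,"tx":-2.5,"ty":-4.0,"tz":-7.3,"roll":-6.24},{"fingers":1,"tx":-2.5,"ty":-4.7,"tz":-8.5,"roll":-7.28},{"fingers":1,"tx":-2.5,"ty":-5.2,"tz":-9.4,"roll":-8.3}]' 40
cat > go.py <<'E'
from m import *
import sys
def go(x,y,z,deg):
    T=toolT(observe()); d=T[:3,:3].T@(np.array([x,y,z])-T[:3,3]); a=np.degrees(np.arctan2(T[1,1],T[0,1]))
    print('pos',T[:3,3],'yaw',a,'tilt',T[:3,0],'units',d/.04,'roll',-(deg-a)/10, 'F',observe()['contact_force'])
if __name__=='__main__': go(*map(float,sys.argv[1:]))
E
python3 go.py .540 -.102 .345 20
```

```text
time: 1.1
tool_pos: [0.454, -0.1898, 0.3516]
tool_rot: [-2.908, 1.571, 1.99]
contact_force: [1.0, -0.6, -0.4]
opening: 0.0912
pos [ 0.454  -0.1898  0.3516] yaw 10.60061601246504 tilt [-0.0001  0.0001 -1.    ] units [ 0.1661  2.5175 -1.7623] roll -0.939938398753496 F [ 0.9927 -0.6466 -0.4036]
```

```bash
python3 -m crank '[{"fingers":1,"tx":0,"ty":0.8,"tz":-0.5,"roll":-0.4},{"fingers":1,"tx":0.1,"ty":1.7,"tz":-1.1,"roll":-0.9},{"fingers":0.2,"tx":0.15,"ty":2.4,"tz":-1.7,"roll":-0.94},{"fingers":0.2,"tx":0.15,"ty":2.5,"tz":-1.75,"roll":-0.94},{"fingers":0.2,"tx":0.15,"ty":2.5,"tz":-1.75,"roll":-0.94},{"fingers":0.2,"tx":0.15,"ty":2.5,"tz":-1.75,"roll":-0.94},{"fingers":0.2,"tx":0.15,"ty":2.5,"tz":-1.75,"roll":-0.94},{"fingers":0.2,"tx":0.15,"ty":2.5,"tz":-1.75,"roll":-0.94}]' 40
python3 - <<'E'
from m import *
p,d,W,s=look('wrist'); save('w1.png',p)
bar(p,W)
m=blue(p,W); print(toolT(s)); print(get_calibration('wrist'))
E
python3 go.py .540 -.102 .254 20
```

```text
time: 2.1
tool_pos: [0.5387, -0.1058, 0.3459]
tool_rot: [0.588, 1.57, -0.642]
contact_force: [0.1, -0.1, -0.1]
opening: 0.0554
n 2720 2720 z 0.250475158854354 0.2550376413720522 rect (536.9707641601562, -100.54155731201172) (14.122428894042969, 93.48690032958984) 19.14437484741211 mean [ 0.5359 -0.0982  0.2541] axis deg 109.55671298619221
px 328.1174533479693 204.3007683863886 318 339 138 272
[[ 0.0004  0.9425  0.3342  0.5387]
 [-0.0003  0.3342 -0.9425 -0.1058]
 [-1.      0.0002  0.0004  0.3459]
 [ 0.      0.      0.      1.    ]]
{'vertical_fov': 59.90353971632627, 'cx': 326.6451853927026, 'cy': 204.17334907368786, 'T_tool_cam': array([[ 0.0007, -0.2615,  0.9652, -0.1313],
       [ 1.    , -0.0005, -0.0009, -0.0009],
       [ 0.0007,  0.9652,  0.2615, -0.0695],
       [ 0.    ,  0.    ,  0.    ,  1.    ]])}
pos [ 0.5387 -0.1057  0.3459] yaw 19.534466668955588 tilt [ 0.0003 -0.0002 -1.    ] units [ 2.2976  0.0601 -0.0769] roll -0.04655333310444121 F [ 0.1806 -0.7276 -0.3867]
```

View pics/w1.png

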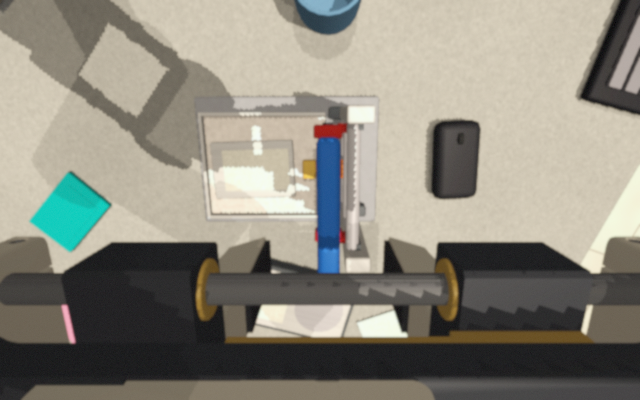

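The wrist view shows the blue bar centred between the jaws at u≈328, running from v 138 to 272 with its lower end hidden behind the gripper. The orange pawl is at (310,170), red stops at (328,130) and (330,237), and the drive lies on the shelf. Alignment is good, so I'll go down and grip.

```bash
python3 -m crank '[{"fingers":0.2,"tx":0.6,"ty":0,"tz":-0.05,"roll":-0.04},{"fingers":0.2,"tx":1.3,"ty":0,"tz":-0.05,"roll":-0.04},{"fingers":0.2,"tx":1.9,"ty":0,"tz":-0.05,"roll":-0.04},{"fingers":0.2,"tx":2.2,"ty":0,"tz":-0.05,"roll":-0.04},{"fingers":0.2,"tx":2.3,"ty":0,"tz":-0.05,"roll":-0.04},{"fingers":0.2,"tx":2.3,"ty":0,"tz":-0.05,"roll":-0.04},{"fingers":-0.4,"tx":2.3,"ty":0,"tz":-0.05,"roll":-0.04},{"fingers":-0.5,"tx":2.3,"ty":0,"tz":-0.05,"roll":-0.04}]' 40
python3 go.py .538 -.103 .254 20
```

```text
time: 3.15
tool_pos: [0.5385, -0.1035, 0.2543]
tool_rot: [0.84, 1.57, -0.382]
contact_force: [0.1, 0.2, -0.9]
opening: 0.0394
pos [ 0.5385 -0.1035  0.2543] yaw 19.976889818055685 tilt [ 0.0011 -0.0005 -1.    ] units [ 0.0086 -0.0078 -0.015 ] roll -0.002311018194431469 F [ 0.0929  0.1932 -0.8603]
```

```bash
python3 -m crank '[{"fingers":-0.7,"tx":0},{"fingers":-0.8,"tx":0},{"fingers":-1,"tx":0},{"fingers":-1,"tx":0},{"fingers":-1,"tx":0},{"fingers":-1,"tx":0},{"fingers":-1,"tx":0},{"fingers":-1,"tx":0}]' 40
python3 go.py .538 -.103 .254 20
```

```text
pos [ 0.5385 -0.1035  0.2543] yaw 19.976889818055685 tilt [ 0.0011 -0.0005 -1.    ] units [ 0.0086 -0.0078 -0.015 ] roll -0.002311018194431469 F [ 0.0929  0.1932 -0.8603]invalid input at $[0]: expected keys fingers, tx, ty, tz, roll
```

```bash
python3 -m crank '[{"fingers":-0.7,"tx":0,"ty":0,"tz":0,"roll":0},{"fingers":-0.8,"tx":0,"ty":0,"tz":0,"roll":0},{"fingers":-1,"tx":0,"ty":0,"tz":0,"roll":0},{"fingers":-1,"tx":0,"ty":0,"tz":0,"roll":0},{"fingers":-1,"tx":0,"ty":0,"tz":0,"roll":0},{"fingers":-1,"tx":0,"ty":0,"tz":0,"roll":0},{"fingers":-1,"tx":0,"ty":0,"tz":0,"roll":0},{"fingers":-1,"tx":0,"ty":0,"tz":0,"roll":0}]' 40
python3 go.py .538 -.103 .254 20
```

```text
time: 4.15
tool_pos: [0.5387, -0.1033, 0.2538]
tool_rot: [1.298, 1.57, 0.076]
contact_force: [4.8, 1.6, -0.8]
opening: 0.0159
pos [ 0.5387 -0.1033  0.2538] yaw 19.974483809679914 tilt [ 0.0011  0.0001 -1.    ] units [-0.0051 -0.0136 -0.0125] roll -0.002551619032008645 F [ 4.8235  1.6023 -0.8265]
```

```bash
python3 -m crank '[{"fingers":-1,"tx":-0.1,"ty":0,"tz":0,"roll":0},{"fingers":-1,"tx":-0.25,"ty":0,"tz":0,"roll":0},{"fingers":-1,"tx":-0.4,"ty":0,"tz":0,"roll":0},{"fingers":-1,"tx":-0.55,"ty":0,"tz":0,"roll":0},{"fingers":-1,"tx":-0.7,"ty":0,"tz":0,"roll":0},{"fingers":-1,"tx":-0.85,"ty":0,"tz":0,"roll":0},{"fingers":-1,"tx":-1.0,"ty":0,"tz":0,"roll":0},{"fingers":-1,"tx":-1.0,"ty":0,"tz":0,"roll":0}]' 40
python3 go.py .538 -.103 .294 20
python3 - <<'E'
from h import *
p,d,W,s=look('scene'); p0=np.load('/tmp/scene.npz')['p']
a=[cv2.resize(x[165:265,260:360],None,fx=4,fy=4,interpolation=cv2.INTER_CUBIC) for x in (p0,p)]
save('s2.png',np.hstack(a)); np.savez('/tmp/scene2',p=p,W=W)
h=cv2.cvtColor(p,cv2.COLOR_RGB2HSV)
for nm,(p,W) in {'park':(p0,np.load('/tmp/scene.npz')['W']),'now':(p,W)}.items():
    h=cv2.cvtColor(p,cv2.COLOR_RGB2HSV).astype(int)
    for c,m in (('orange',(h[...,0]>8)&(h[...,0]<22)&(h[...,1]>150)),('red',((h[...,0]<6)|(h[...,0]>174))&(h[...,1]>150))):
        b=np.zeros_like(m); b[175:265,270:350]=1; v,u=np.nonzero(m&b)
        print(nm,c); 
        for i in range(0,len(u),max(1,len(u)//25)): print((u[i],v[i]),W[v[i],u[i]].round(4),end=' ')
        print()
E
```

```text
time: 5.15
tool_pos: [0.5387, -0.1032, 0.2928]
tool_rot: [2.806, 1.57, 1.584]
contact_force: [6.5, 1.8, -7.8]
opening: 0.0158
pos [ 0.5387 -0.1032  0.2928] yaw 19.981744012253326 tilt [-0.      0.0005 -1.    ] units [-0.029  -0.0143 -0.0109] roll -0.0018255987746673696 F [ 6.504   1.8184 -7.8272]
park orange
(np.int64(313), np.int64(230)) [ 0.5468 -0.1024  0.076 ] (np.int64(314), np.int64(230)) [ 0.5487 -0.0995  0.0773] (np.int64(315), np.int64(230)) [ 0.5453 -0.096   0.0742] (np.int64(316), np.int64(230)) [ 0.5463 -0.093   0.0748] (np.int64(312), np.int64(231)) [ 0.5505 -0.1059  0.0753] (np.int64(313), np.int64(231)) [ 0.5519 -0.1029  0.0762] (np.int64(314), np.int64(231)) [ 0.5494 -0.0996  0.0738] (np.int64(315), np.int64(231)) [ 0.5528 -0.0968  0.0765] (np.int64(316), np.int64(231)) [ 0.5542 -0.0938  0.0774] (np.int64(317), np.int64(231)) [ 0.5526 -0.0905  0.0758] (np.int64(312), np.int64(232)) [ 0.5581 -0.1066  0.0777] (np.int64(313), np.int64(232)) [ 0.5513 -0.1029  0.0716] (np.int64(314), np.int64(232)) [ 0.5591 -0.1005  0.078 ] (np.int64(315), np.int64(232)) [ 0.5552 -0.097   
[... 1390 characters left out ...]
0.1134] (np.int64(316), np.int64(220)) [ 0.5432 -0.0929  0.1124] (np.int64(312), np.int64(221)) [ 0.5449 -0.1054  0.1108] (np.int64(313), np.int64(221)) [ 0.5423 -0.1021  0.1084] (np.int64(314), np.int64(221)) [ 0.5442 -0.0991  0.1097] (np.int64(318), np.int64(226)) [ 0.5589 -0.0882  0.101 ] (np.int64(314), np.int64(227)) [ 0.5641 -0.1011  0.1023] (np.int64(315), np.int64(227)) [ 0.5626 -0.0979  0.1008] (np.int64(316), np.int64(227)) [ 0.5642 -0.0949  0.1019] 
now red
(np.int64(326), np.int64(199)) [ 0.5122 -0.0591  0.1676] (np.int64(327), np.int64(199)) [ 0.5113 -0.0559  0.1667] (np.int64(326), np.int64(200)) [ 0.5198 -0.0601  0.1695] (np.int64(327), np.int64(200)) [ 0.5166 -0.0566  0.1669]
```

View pics/s2.png

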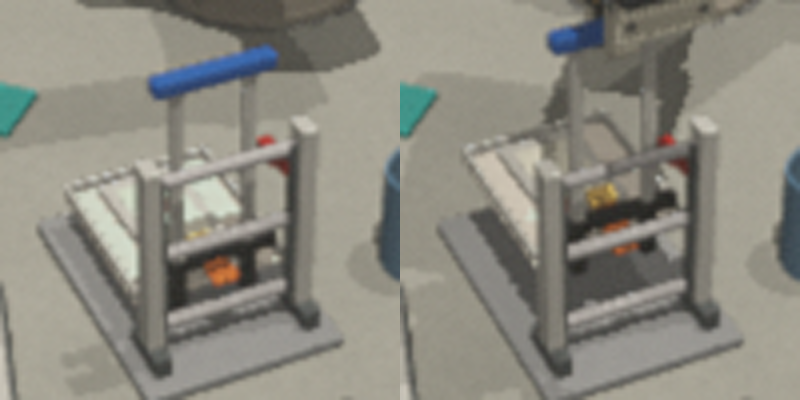

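The scene crops show the shelf up, with the orange pawl at about (315,223) behind the middle rung. The top rung is at about v 207 and the red stop at (326,200). I'll read the rung's height from the depth.

```bash
python3 - <<'E'
from h import *
for n in('scene','scene2'):
    z=np.load('/tmp/%s.npz'%n); W=z['W'];p=z['p']
    print(n)
    for v in range(200,246): 
        w=np.median(W[v,313:318],0) ; print(v,p[v,315],W[v,315].round(3), 'xr',round(float((W[v,315,:2]-[.5387,-.1033])@[.94,.342]),4))
E
```

```text
scene
200 [168 165 152] [ 0.288 -0.07  -0.001] xr -0.2244
201 [170 167 153] [ 0.302 -0.071  0.004] xr -0.2118
202 [168 164 151] [ 0.299 -0.071 -0.002] xr -0.2138
203 [168 165 151] [ 0.31  -0.072  0.002] xr -0.2041
204 [169 165 154] [ 0.557 -0.098  0.185] xr 0.0192
205 [189 183 177] [ 0.568 -0.099  0.189] xr 0.0287
206 [181 177 169] [ 0.565 -0.098  0.184] xr 0.0265
207 [149 144 140] [ 0.568 -0.099  0.182] xr 0.0289
208 [116 113 107] [ 0.566 -0.098  0.177] xr 0.027
209 [132 127 116] [ 0.415 -0.083  0.056] xr -0.1088
210 [167 160 145] [ 0.415 -0.083  0.052] xr -0.1092
211 [198 194 180] [ 0.415 -0.083  0.047] xr -0.1094
212 [209 213 197] [ 0.427 -0.084  0.052] xr -0.0986
213 [210 218 201] [ 0.428 -0.084  0.049] xr -0.0973
214 [209 216 200] [ 0.438 -0.085  0.052] xr -0.0889
215 [209 215 199] [ 0.437 -0.085  0.047] xr -0.0896
216 [209 217 200] [ 0.442 -0.086  0.047] xr -0.0852
217 [211 219 203] [ 0.449 -0.086  0.048] xr -0.0788
218 [207 216 201] [ 0.455 -0.087  0.049] xr -0.0732
219 [171 173 158] [ 0.459 -0.087  0.048] xr -0.0694
220 [152 147 134] [ 0.464 -0.088  0.048] xr -0.0648
221 [181
[... 2863 characters left out ...]
0515
232 [78 75 73] [ 0.481 -0.089  0.011] xr -0.0492
233 [79 80 74] [ 0.484 -0.09   0.01 ] xr -0.0464
234 [79 77 72] [ 0.502 -0.091  0.02 ] xr -0.0307
235 [76 74 71] [ 0.496 -0.091  0.011] xr -0.0361
236 [78 78 75] [ 0.506 -0.092  0.016] xr -0.0264
237 [74 75 71] [ 0.511 -0.092  0.015] xr -0.0227
238 [89 87 83] [ 0.514 -0.093  0.014] xr -0.0198
239 [153 149 143] [ 0.562 -0.098  0.052] xr 0.0239
240 [187 179 174] [ 0.558 -0.097  0.044] xr 0.0202
241 [169 165 158] [ 0.565 -0.098  0.046] xr 0.0267
242 [128 123 119] [ 0.567 -0.098  0.044] xr 0.0283
243 [127 124 119] [ 0.538 -0.095  0.013] xr 0.0021
244 [103 101  96] [ 0.544 -0.096  0.015] xr 0.008
245 [81 80 77] [ 0.548 -0.096  0.014] xr 0.0109
```

```bash
cat > st.py <<'E'
from h import *
s=observe(); p,d,W,_=look('scene')
h=cv2.cvtColor(p,cv2.COLOR_RGB2HSV).astype(int); m=(h[...,0]>6)&(h[...,0]<20)&(h[...,1]>120); m[:,:308]=0; m[:,322:]=0
print('t',round(s['time'],2),'h',round(s['tool_pos'][2]-.2538,4),'F',s['contact_force'].round(2),'orange rows',{v:int(m[v].sum()) for v in range(205,240) if m[v].any()},'xr/z',[(round(float((W[v,u,:2]-[.5387,-.1033])@[.94,.342]),3),round(float(W[v,u,2]),3)) for v,u in zip(*np.nonzero(m)) if u==315 and 205<v<240])
save('st_%05.2f.png'%s['time'],p)
E
python3 -m crank '[{"fingers":-1,"tx":-0.07,"ty":0,"tz":0,"roll":0},{"fingers":-1,"tx":-0.15,"ty":0,"tz":0,"roll":0},{"fingers":-1,"tx":-0.23,"ty":0,"tz":0,"roll":0},{"fingers":-1,"tx":-0.3,"ty":0,"tz":0,"roll":0},{"fingers":-1,"tx":-0.38,"ty":0,"tz":0,"roll":0},{"fingers":-1,"tx":-0.45,"ty":0,"tz":0,"roll":0},{"fingers":-1,"tx":-0.5,"ty":0,"tz":0,"roll":0},{"fingers":-1,"tx":-0.5,"ty":0,"tz":0,"roll":0}]' 40
python3 st.py
```

```text
time: 6.2
tool_pos: [0.5387, -0.1032, 0.3126]
tool_rot: [-2.998, 1.57, 2.063]
contact_force: [7.2, 1.1, -7.1]
opening: 0.0157
t 6.2 h 0.0588 F [ 7.24  1.13 -7.09] orange rows {210: 3, 211: 3, 216: 5, 217: 7, 218: 6, 219: 6, 220: 7, 221: 6, 222: 4} xr/z [(0.006, 0.128), (0.007, 0.125), (0.011, 0.124), (0.009, 0.119), (0.012, 0.118), (0.018, 0.118)]
```

```bash
python3 -m crank '[{"fingers":-1,"tx":-0.01,"ty":0,"tz":0,"roll":0},{"fingers":-1,"tx":-0.02,"ty":0,"tz":0,"roll":0},{"fingers":-1,"tx":-0.03,"ty":0,"tz":0,"roll":0},{"fingers":-1,"tx":-0.04,"ty":0,"tz":0,"roll":0},{"fingers":-1,"tx":-0.05,"ty":0,"tz":0,"roll":0},{"fingers":-1,"tx":-0.06,"ty":0,"tz":0,"roll":0},{"fingers":-1,"tx":-0.07,"ty":0,"tz":0,"roll":0},{"fingers":-1,"tx":-0.07,"ty":0,"tz":0,"roll":0}]' 40
python3 st.py
```

```text
time: 7.25
tool_pos: [0.5387, -0.1032, 0.3151]
tool_rot: [-2.799, 1.57, 2.262]
contact_force: [7.8, 1.3, -8.6]
opening: 0.0158
t 7.25 h 0.0613 F [ 7.78  1.28 -8.62] orange rows {210: 1, 215: 3, 216: 6, 217: 6, 218: 6, 219: 7, 220: 7, 221: 6, 222: 3} xr/z [(0.004, 0.13), (0.004, 0.126), (0.009, 0.126), (0.009, 0.122), (0.012, 0.121), (0.013, 0.118), (0.018, 0.118)]
```

```bash
python3 -m crank '[{"fingers":-1,"tx":-0.01,"ty":0,"tz":0,"roll":0},{"fingers":-1,"tx":-0.02,"ty":0,"tz":0,"roll":0},{"fingers":-1,"tx":-0.03,"ty":0,"tz":0,"roll":0},{"fingers":-1,"tx":-0.04,"ty":0,"tz":0,"roll":0},{"fingers":-1,"tx":-0.05,"ty":0,"tz":0,"roll":0},{"fingers":-1,"tx":-0.05,"ty":0,"tz":0,"roll":0},{"fingers":-1,"tx":-0.05,"ty":0,"tz":0,"roll":0},{"fingers":-1,"tx":-0.05,"ty":0,"tz":0,"roll":0}]' 40
python3 st.py
```

```text
time: 8.3
tool_pos: [0.5387, -0.1032, 0.3172]
tool_rot: [-2.92, 1.57, 2.141]
contact_force: [7.4, 0.3, -7.2]
opening: 0.0154
t 8.3 h 0.0634 F [ 7.38  0.31 -7.17] orange rows {215: 5, 216: 6, 217: 6, 218: 7, 219: 7, 220: 7, 221: 6, 222: 2} xr/z [(0.005, 0.131), (0.01, 0.131), (0.008, 0.125), (0.012, 0.125), (0.017, 0.125), (0.011, 0.117), (0.01, 0.111)]
```

```bash
python3 -m crank '[{"fingers":-1,"tx":-0.01,"ty":0,"tz":0,"roll":0},{"fingers":-1,"tx":-0.02,"ty":0,"tz":0,"roll":0},{"fingers":-1,"tx":-0.03,"ty":0,"tz":0,"roll":0},{"fingers":-1,"tx":-0.04,"ty":0,"tz":0,"roll":0},{"fingers":-1,"tx":-0.05,"ty":0,"tz":0,"roll":0},{"fingers":-1,"tx":-0.05,"ty":0,"tz":0,"roll":0},{"fingers":-1,"tx":-0.05,"ty":0,"tz":0,"roll":0},{"fingers":-1,"tx":-0.05,"ty":0,"tz":0,"roll":0}]' 40
python3 st.py
```

```text
time: 9.35
tool_pos: [0.5387, -0.1032, 0.3191]
tool_rot: [-2.823, 1.57, 2.238]
contact_force: [8.1, 1.1, -7.7]
opening: 0.0155
t 9.35 h 0.0653 F [ 8.1   1.12 -7.69] orange rows {214: 4, 215: 6, 216: 6, 217: 6, 218: 7, 219: 7, 220: 7, 221: 5, 222: 2} xr/z [(0.005, 0.135), (0.005, 0.131), (0.01, 0.131), (0.011, 0.128), (0.01, 0.124), (0.013, 0.122), (0.018, 0.123), (0.014, 0.116)]
```

```bash
python3 -m crank '[{"fingers":-1,"tx":-0.01,"ty":0,"tz":0,"roll":0},{"fingers":-1,"tx":-0.02,"ty":0,"tz":0,"roll":0},{"fingers":-1,"tx":-0.03,"ty":0,"tz":0,"roll":0},{"fingers":-1,"tx":-0.04,"ty":0,"tz":0,"roll":0},{"fingers":-1,"tx":-0.05,"ty":0,"tz":0,"roll":0},{"fingers":-1,"tx":-0.05,"ty":0,"tz":0,"roll":0},{"fingers":-1,"tx":-0.05,"ty":0,"tz":0,"roll":0},{"fingers":-1,"tx":-0.05,"ty":0,"tz":0,"roll":0}]' 40
python3 st.py
```

```text
time: 10.4
tool_pos: [0.5387, -0.1032, 0.3211]
tool_rot: [-2.838, 1.57, 2.223]
contact_force: [7.7, 1.0, -7.8]
opening: 0.0154
t 10.4 h 0.0673 F [ 7.71  0.98 -7.78] orange rows {212: 1, 213: 5, 214: 7, 215: 9, 216: 8, 217: 7, 218: 5} xr/z [(0.008, 0.141), (0.011, 0.14), (0.018, 0.143), (0.024, 0.144), (0.027, 0.143), (0.028, 0.14)]
```

```bash
python3 - <<'E'
import cv2,numpy as np
a=[cv2.resize(cv2.imread('pics/st_%s.png'%t)[190:240,285:335],None,fx=8,fy=8,interpolation=cv2.INTER_CUBIC) for t in('09.35','10.40')]
cv2.imwrite('pics/c1.png',np.hstack(a))
E
```

```text
(no output)
```

View pics/c1.png

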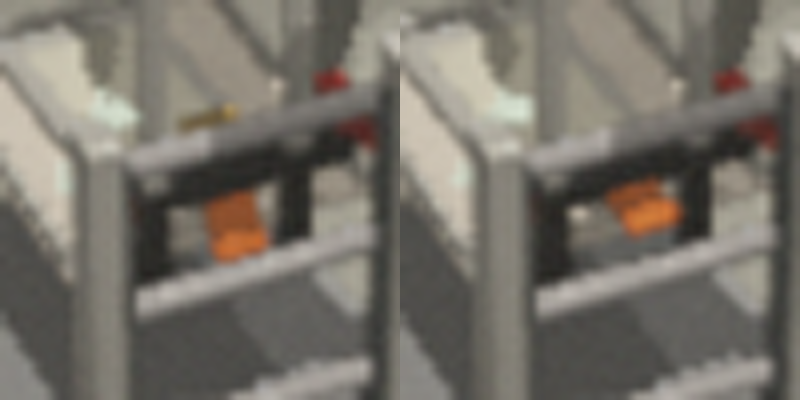

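The right-hand crop shows the pawl above the middle rung and tipped back up at about (325,215). In the left-hand one, 2 mm lower, its nose was still tilted down against the rung. So it snapped between 65.3 and 67.3 mm, and I expect it to seat at 49–51 mm.

```bash
python3 -m crank '[{"fingers":-1,"tx":0.04,"ty":0,"tz":0,"roll":0},{"fingers":-1,"tx":0.09,"ty":0,"tz":0,"roll":0},{"fingers":-1,"tx":0.15,"ty":0,"tz":0,"roll":0},{"fingers":-1,"tx":0.21,"ty":0,"tz":0,"roll":0},{"fingers":-1,"tx":0.26,"ty":0,"tz":0,"roll":0},{"fingers":-1,"tx":0.3,"ty":0,"tz":0,"roll":0},{"fingers":-1,"tx":0.33,"ty":0,"tz":0,"roll":0},{"fingers":-1,"tx":0.33,"ty":0,"tz":0,"roll":0}]' 40
python3 st.py
python3 -m crank '[{"fingers":-1,"tx":0.01,"ty":0,"tz":0,"roll":0},{"fingers":-1,"tx":0.02,"ty":0,"tz":0,"roll":0},{"fingers":-1,"tx":0.03,"ty":0,"tz":0,"roll":0},{"fingers":-1,"tx":0.035,"ty":0,"tz":0,"roll":0},{"fingers":-1,"tx":0.04,"ty":0,"tz":0,"roll":0},{"fingers":-1,"tx":0.04,"ty":0,"tz":0,"roll":0},{"fingers":-1,"tx":0.04,"ty":0,"tz":0,"roll":0},{"fingers":-1,"tx":0.04,"ty":0,"tz":0,"roll":0}]' 40
python3 st.py
```

```text
time: 11.45
tool_pos: [0.5387, -0.1032, 0.3079]
tool_rot: [-2.938, 1.57, 2.123]
contact_force: [7.7, 0.9, -7.9]
opening: 0.0157
t 11.45 h 0.0541 F [ 7.71  0.94 -7.87] orange rows {211: 5, 212: 4, 216: 5, 217: 7, 218: 9, 219: 9, 220: 8, 221: 6, 222: 2} xr/z [(0.007, 0.128), (0.008, 0.126), (0.016, 0.129), (0.018, 0.126), (nan, nan), (0.028, 0.128), (0.02, 0.116)]
time: 12.5
tool_pos: [0.5387, -0.1032, 0.3065]
tool_rot: [-3.099, 1.57, 1.963]
contact_force: [6.6, 1.2, -6.5]
opening: 0.0154
t 12.5 h 0.0527 F [ 6.62  1.17 -6.45] orange rows {210: 1, 211: 3, 212: 1, 213: 1, 216: 3, 217: 7, 218: 8, 219: 8, 220: 8, 221: 6, 222: 4} xr/z [(0.008, 0.129), (0.009, 0.126), (0.014, 0.127), (0.021, 0.129), (0.022, 0.127), (0.024, 0.124), (0.026, 0.122)]
```

```bash
python3 -m crank '[{"fingers":-1,"tx":0.01,"ty":0,"tz":0,"roll":0},{"fingers":-1,"tx":0.02,"ty":0,"tz":0,"roll":0},{"fingers":-1,"tx":0.03,"ty":0,"tz":0,"roll":0},{"fingers":-1,"tx":0.03,"ty":0,"tz":0,"roll":0},{"fingers":-1,"tx":0.03,"ty":0,"tz":0,"roll":0},{"fingers":-1,"tx":0.03,"ty":0,"tz":0,"roll":0},{"fingers":-1,"tx":0.03,"ty":0,"tz":0,"roll":0},{"fingers":-1,"tx":0.03,"ty":0,"tz":0,"roll":0}]' 40
python3 st.py
```

```text
time: 13.55
tool_pos: [0.5387, -0.1032, 0.3053]
tool_rot: [-3.034, 1.57, 2.027]
contact_force: [8.5, 2.4, -6.6]
opening: 0.0156
t 13.55 h 0.0515 F [ 8.51  2.39 -6.61] orange rows {211: 1, 212: 2, 214: 1, 216: 2, 217: 5, 218: 7, 219: 9, 220: 8, 221: 7, 222: 5} xr/z [(0.006, 0.128), (0.008, 0.126), (0.011, 0.124), (0.02, 0.128), (0.024, 0.128), (0.024, 0.124), (0.028, 0.124)]
```

```bash
python3 -m crank '[{"fingers":-1,"tx":0.01,"ty":0,"tz":0,"roll":0},{"fingers":-1,"tx":0.02,"ty":0,"tz":0,"roll":0},{"fingers":-1,"tx":0.025,"ty":0,"tz":0,"roll":0},{"fingers":-1,"tx":0.025,"ty":0,"tz":0,"roll":0},{"fingers":-1,"tx":0.025,"ty":0,"tz":0,"roll":0},{"fingers":-1,"tx":0.025,"ty":0,"tz":0,"roll":0},{"fingers":-1,"tx":0.025,"ty":0,"tz":0,"roll":0},{"fingers":-1,"tx":0.025,"ty":0,"tz":0,"roll":0}]' 40
python3 st.py
```

```text
time: 14.6
tool_pos: [0.5387, -0.1032, 0.3043]
tool_rot: [-3.084, 1.57, 1.977]
contact_force: [7.2, 0.9, -7.1]
opening: 0.0156
t 14.6 h 0.0505 F [ 7.16  0.88 -7.15] orange rows {211: 1, 212: 1, 213: 1, 214: 1, 217: 4, 218: 7, 219: 9, 220: 8, 221: 8, 222: 5, 223: 2} xr/z [(0.011, 0.128), (0.013, 0.126), (0.019, 0.127), (0.022, 0.126), (0.025, 0.125), (0.029, 0.124), (0.019, 0.112)]
```

```bash
python3 -m crank '[{"fingers":-1,"tx":0.01,"ty":0,"tz":0,"roll":0},{"fingers":-1,"tx":0.02,"ty":0,"tz":0,"roll":0},{"fingers":-1,"tx":0.025,"ty":0,"tz":0,"roll":0},{"fingers":-1,"tx":0.025,"ty":0,"tz":0,"roll":0},{"fingers":-1,"tx":0.025,"ty":0,"tz":0,"roll":0},{"fingers":-1,"tx":0.025,"ty":0,"tz":0,"roll":0},{"fingers":-1,"tx":0.025,"ty":0,"tz":0,"roll":0},{"fingers":-1,"tx":0.025,"ty":0,"tz":0,"roll":0}]' 40
python3 st.py
```

```text
time: 15.65
tool_pos: [0.5387, -0.1032, 0.3035]
tool_rot: [2.931, 1.57, 1.709]
contact_force: [6.9, 0.5, -6.1]
opening: 0.0159
t 15.65 h 0.0497 F [ 6.94  0.49 -6.07] orange rows {212: 1, 213: 2, 214: 1, 217: 4, 218: 7, 219: 8, 220: 8, 221: 8, 222: 6, 223: 2} xr/z [(0.012, 0.129), (0.01, 0.123), (0.018, 0.126), (0.019, 0.124), (0.025, 0.125), (0.026, 0.122), (0.026, 0.119)]
```

```bash
python3 -m crank '[{"fingers":-1,"tx":0.005,"ty":0,"tz":0,"roll":0},{"fingers":-1,"tx":0.01,"ty":0,"tz":0,"roll":0},{"fingers":-1,"tx":0.015,"ty":0,"tz":0,"roll":0},{"fingers":-1,"tx":0.02,"ty":0,"tz":0,"roll":0},{"fingers":-1,"tx":0.02,"ty":0,"tz":0,"roll":0},{"fingers":-1,"tx":0.02,"ty":0,"tz":0,"roll":0},{"fingers":-1,"tx":0.02,"ty":0,"tz":0,"roll":0},{"fingers":-1,"tx":0.02,"ty":0,"tz":0,"roll":0}]' 40
python3 st.py
```

```text
time: 16.7
tool_pos: [0.5387, -0.1032, 0.3033]
tool_rot: [1.742, 1.57, 0.52]
contact_force: [6.0, 1.6, -3.3]
opening: 0.0156
t 16.7 h 0.0495 F [ 6.04  1.62 -3.33] orange rows {212: 1, 213: 3, 214: 1, 217: 4, 218: 7, 219: 8, 220: 8, 221: 8, 222: 6, 223: 3} xr/z [(0.008, 0.126), (0.007, 0.12), (0.012, 0.121), (0.017, 0.122), (0.023, 0.123), (0.025, 0.121), (0.024, 0.117)]
```

The height has stopped falling and the weight is leaving the hand, so the pawl is on the rung. I'll ease off the rest.

```bash
python3 -m crank '[{"fingers":-1,"tx":0.005,"ty":0,"tz":0,"roll":0},{"fingers":-1,"tx":0.01,"ty":0,"tz":0,"roll":0},{"fingers":-1,"tx":0.015,"ty":0,"tz":0,"roll":0},{"fingers":-1,"tx":0.015,"ty":0,"tz":0,"roll":0},{"fingers":-1,"tx":0.015,"ty":0,"tz":0,"roll":0},{"fingers":-1,"tx":0.015,"ty":0,"tz":0,"roll":0},{"fingers":-1,"tx":0.015,"ty":0,"tz":0,"roll":0},{"fingers":-1,"tx":0.015,"ty":0,"tz":0,"roll":0}]' 40
python3 st.py
```

```text
time: 17.75
tool_pos: [0.5387, -0.1032, 0.3031]
tool_rot: [1.313, 1.57, 0.091]
contact_force: [4.7, 2.1, -1.9]
opening: 0.016
t 17.75 h 0.0493 F [ 4.66  2.12 -1.85] orange rows {212: 2, 213: 4, 214: 1, 217: 4, 218: 7, 219: 8, 220: 8, 221: 8, 222: 6, 223: 3} xr/z [(0.002, 0.12), (0.011, 0.124), (0.011, 0.121), (0.02, 0.124), (0.024, 0.124), (0.024, 0.121), (0.024, 0.116)]
```

```bash
python3 -m crank '[{"fingers":-0.62,"tx":0,"ty":0,"tz":0,"roll":0},{"fingers":-0.5,"tx":0,"ty":0,"tz":0,"roll":0},{"fingers":-0.35,"tx":0,"ty":0,"tz":0,"roll":0},{"fingers":-0.2,"tx":0,"ty":0,"tz":0,"roll":0},{"fingers":0,"tx":0,"ty":0,"tz":0,"roll":0},{"fingers":0.2,"tx":0,"ty":0,"tz":0,"roll":0},{"fingers":0.2,"tx":0,"ty":0,"tz":0,"roll":0},{"fingers":0.2,"tx":0,"ty":0,"tz":0,"roll":0}]' 40
python3 st.py
```

```text
time: 18.8
tool_pos: [0.5383, -0.1034, 0.3031]
tool_rot: [-0.495, 1.571, -1.717]
contact_force: [0.0, -0.2, -1.1]
opening: 0.055
t 18.8 h 0.0493 F [ 0.   -0.19 -1.08] orange rows {211: 1, 212: 2, 213: 4, 214: 1, 217: 3, 218: 7, 219: 8, 220: 9, 221: 8, 222: 6, 223: 3} xr/z [(0.006, 0.124), (0.01, 0.124), (0.011, 0.12), (0.019, 0.123), (0.024, 0.124), (0.025, 0.121), (0.026, 0.118)]
```

Released, and the shelf held. Now I'll back straight up and check.

```bash
python3 -m crank '[{"fingers":0.2,"tx":-0.2,"ty":0,"tz":0,"roll":0},{"fingers":0.2,"tx":-0.6,"ty":0,"tz":0,"roll":0},{"fingers":0.2,"tx":-1.0,"ty":0,"tz":0,"roll":0},{"fingers":0.2,"tx":-1.4,"ty":0,"tz":0,"roll":0},{"fingers":0.2,"tx":-1.8,"ty":0,"tz":0,"roll":0},{"fingers":0.2,"tx":-2.2,"ty":0,"tz":0,"roll":0},{"fingers":0.2,"tx":-2.5,"ty":0,"tz":0,"roll":0},{"fingers":0.2,"tx":-2.5,"ty":0,"tz":0,"roll":0}]' 40
python3 st.py; python3 - <<'E'
from m import *
p,d,W,s=look('scene'); bar(p,W,(290,150,340,200))
pw,d,Ww,s=look('wrist'); bar(pw,Ww)
save('f.png',np.hstack([cv2.resize(p[150:270,235:385],(500,400),interpolation=cv2.INTER_CUBIC),cv2.resize(pw[60:300,150:330],(300,400))]))
E
```

```text
time: 19.85
tool_pos: [0.5385, -0.1034, 0.4041]
tool_rot: [0.867, 1.569, -0.355]
contact_force: [-0.2, 0.6, -0.3]
opening: 0.0549
t 19.85 h 0.1503 F [-0.18  0.56 -0.33] orange rows {214: 1, 217: 4, 218: 7, 219: 8, 220: 9, 221: 7, 222: 6, 223: 2} xr/z [(0.005, 0.123), (0.01, 0.123), (0.018, 0.126), (0.021, 0.125), (0.022, 0.122), (0.025, 0.121), (0.03, 0.122)]
n 22 20 z 0.30134732673381615 0.30810460354294633 rect (546.0875854492188, -115.02052307128906) (7.650130271911621, 68.9229736328125) 25.63226890563965 mean [ 0.5524 -0.1297  0.3051] axis deg 115.20331709178785
px 303.4782608695652 169.91304347826087 298 319 165 172
n 2628 2624 z 0.29206370749675126 0.3043156195316278 rect (536.533203125, -101.36105346679688) (15.342925071716309, 94.7270736694336) 20.45048713684082 mean [ 0.5361 -0.099   0.3033] axis deg 109.71063263049763
px 327.6919575113809 206.1350531107739 317 338 140 272
```

View pics/f.png

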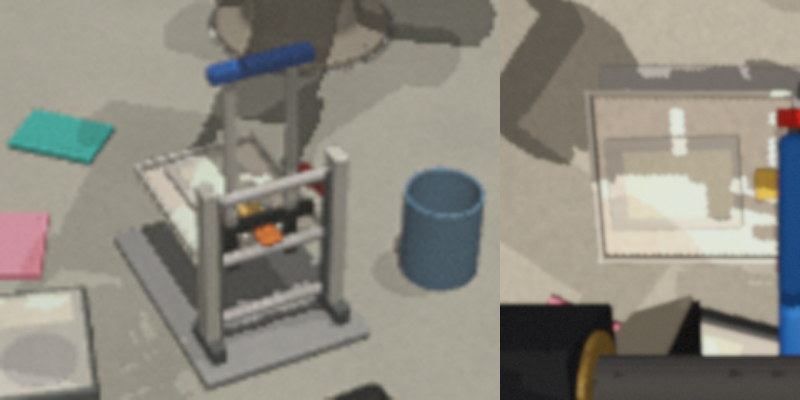

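The final view shows the shelf still up: the pawl rests on the middle rung at (267,235) and the bar top reads 0.303–0.305 m. The drive lies on the shelf, the mug is in place and the gripper is clear.

```bash
python3 -c "
from cell import *
print(hand_in())"
```

```text
the job is handed in; nothing more can be done
None
```

The shelf is up with its pawl sitting on the middle rung, about 49 mm above its parked rest, and I have handed the job in at about 20 s of the 45 s allowed.

- **Lift:** I gripped the blue handle and raised it in small steps. The scene camera showed the pawl tilted down at 65.3 mm and tipped back up at 67.3 mm. I stopped there, so the red stops were never touched. The upward pull at the end of each move was at most about 8.6 N.
- **Lowering:** From 54 mm I went down in steps of about 1 to 1.5 mm. At about 49.5 mm the shelf stopped following, and the vertical load on the hand fell from about 7 N to 1.9 N. I then opened the jaws slowly and backed straight up. I never pushed the seated shelf down.
- **Last checks:**
  - The handle height did not change on release. Its top reads 0.303–0.305 m, against about 0.256 m when parked.
  - The pawl is on the rung, the drive lies on the shelf, and the gripper is about 100 mm clear.
  - The mug stands in place in the last picture; the disk and mouse are only partly in that frame, and I did not re-measure any of the three. The arm never went near them.
- **Disagreements:** The last scene-camera fit of the handle's sideways position was off, because the gripper's shadow left only 22 pixels to fit. The wrist camera put the handle back where it was at the start. The 1 N drag of the pawl was lost in the force noise, so I judged the snap by eye rather than by feel.

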